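Tilt the truing stand, lock it and find the bent pulley's high spot

TASK

The bent pulley on the truing stand is to be made ready for knocking true. With the lever, swing the cradle up towards you until the notch of its index plate stands under the lock pin, and push the pin fully down to lock it; then turn the pulley slowly by its crank (never faster than one turn a second, also while taking hold) until the peak of the high spot on its rim stands right at the fixed pointer. Leave it there, at rest and let go, and leave the bottle, the box of discs and the backing pad where they are.

Things in the scene. Friction and masses are not known exactly. Their poses are not given: they have to be found in the camera images.
- stand: Grey steel truing stand, fixed; base 280 x 400 x 12 mm. Origin on the cart top midway between its two cheeks (50 x 12 mm, 198 mm high, at y = +-128 mm); x points away from the robot, y to the left, z up. Trunnion axis parallel to y, 180 mm above the origin. The pointer's 18 mm post stands at x = 149 mm, y = 0.
- lamp_bar (a point): Middle of the underside of the fixed strip light over the pulley: bar 22 x 190 x 16 mm along the stand's y, at stand x = 42 mm, 365 mm up, on two 10 mm rods (y = +-80 mm) that stand at x = 150 mm. It bars an upright hand when the crank is near the pointer: lean the hand back about 30 deg, along the tilted spindle (cradle = 0.50).
- cradle (a joint): Tilt about the trunnion axis (rad): 0 = pulley flat, face up; grows as the lever is pulled towards the robot and the face leans towards the robot. 0.50 = notch under the lock pin (it enters within about 0.03 of this). Stiff (0.8 N m, 8 N at the lever), stays where left. Range -0.1 to 0.95.
- lever_grip (a point): Middle of the lever's knurled aluminium grip: a level bar 20 mm in diameter, 66 mm long, along the stand's y, free-standing on the right at stand y = -185 mm. It moves on a circle of radius 100 mm about the trunnion axis, leaning from the vertical 0.30 rad away from the robot at cradle = 0 and 0.20 rad towards the robot at 0.50.
- lockpin (a joint): Travel of the upright lock pin (m): 0 = up, 0.018 = fully down, in the notch. It takes about 4 N, has no spring and stays where it is left; it enters only when the notch stands under it.
- pin_top (a point): Centre of the top face of the lock pin's black knob, 28 mm in diameter, 14 mm high, on the left (+y) side of the stand at x = 0, y = 158 mm, 290 mm up while the pin is up; pushed straight down.
- notch (a point): Mouth of the one notch, 13 mm wide, in the rim (radius 60 mm) of the steel index plate at the left end of the cradle; under the pin when it is at the top.
- wheel_center (a point): Centre of the pulley, in the middle plane of the rim, on the trunnion axis at stand y = 0. Its z is the spindle axis, out of the pulley's face towards the crank; its x points along the crank arm from the spindle towards the crank handle.
- crank_handle (a point): Grasp point on the black crank handle: a free-turning cylinder 22 mm in diameter, 46 mm long, parallel to the spindle, 50 mm from the spindle axis. The point is 42 mm above the rim's middle plane; the handle reaches from 18 to 64 mm above that plane, the crank arm under it from 12 to 17 mm.
- high_spot (a point): Peak of the rim's one high spot. The steel pulley is 180 mm in diameter, 20 mm thick, its rim round (radius 90 mm) but for a bulge 60 mm long that stands out 12 mm at its middle: this point, radius 102 mm, in the rim's middle plane. It turns with the crank (0.08 N m), stays where left; the bulge sits up to 40 deg to either side of the crank arm, different each time.
- wheel (a joint): Angle of the spindle, crank and pulley together (rad): 0 = crank arm pointing to the pointer's side (the uphill side once tilted); grows counterclockwise seen from the crank side. No stops.
- pointer_tip (a point): Tip of the fixed steel pointer, 3 mm thick, at the far, uphill side of the stand's middle: it points straight at the pulley's centre, 104.5 mm from it, in the rim's middle plane when cradle = 0.50. The peak of the high spot passes it with 2.5 mm of air.
- polish: White bottle of polish, 68 mm in diameter, 190 mm tall, standing loose on the cart left of the stand; origin at the centre of its underside. Not to be disturbed.
- discs: Open cardboard box of blue sanding discs, 160 x 160 x 50 mm, with a raised flap on its +x side about 110 mm high, loose, right of the stand; origin at the centre of its underside. Not to be disturbed.
- pad: Grey backing pad, 124 mm in diameter, 28 mm high, lying loose to the right, nearer the robot; origin at the centre of its underside. Not to be disturbed.

How it is judged:
By the outcome, as a careful person would: the job done as asked, in the order asked, and still so for the second after the job is handed in, with the robot touching nothing.
It also fails if it takes over 67 s, if anything falls off the work surface, if the arm or the gripper's body presses on something with over 40 N, if the wrist force passes 120 N, or if a joint passes its speed limit or range.

ROBOT

A 6-joint arm with a two-finger parallel gripper is mounted at the origin on the work surface. World frame = base frame: x ahead of the robot, y to its left, z up, the work surface at z = 0. Lengths are in m, angles in rad, forces in N, time in s.
With the tool pointing down it reaches from about 0.375 to 0.925 m from the base axis. Payload 5.7 kg.
Tool frame: the origin (TCP) lies on the centre line of the jaws, within the pads' length; the fingertips stand 19 mm ahead of it and the grasp point (between the pads) is the TCP; z points along the fingers, y is the line along which they close (so a half turn about z gives the same grasp; the last joint's range is limited). The gripper opens to 85 mm and grips with 20 to 120 N. Pads are 22 mm wide; open, the fingers measure 114 mm over their backs; the gripper's body (76 mm by 85 mm) begins 54 mm behind the grasp point. The pads swing forward as they close: fully open they stand 13 mm farther back than shut.
Start: joints at [-1.317, 0.359, 1.51, -0, 1.272, -0.115], TCP at [0.216, -0.56, 0.25] pointing down, gripper open.
Joint ranges: [-2.97, 2.97], [-1.01, 2.36], [0.21, 2.38], [-0.96, 4.11], [0.2, 2.71], [-2.98, 2.98]. Speed limits (rad/s): [2.39, 2.39, 3.14, 3.14, 3.14, 3.14].

INTERFACE

Orientations are given as a 3x3 rotation matrix whose columns are the frame's x, y, z axes.
In Python, from bench import monitor, get_image, camera_info, r, models gives the robot as it stands.
- The arm moves only by the tool carry_out, never from a script. Its argument "rows" is a list of rows, each an object with "dp": the shift along the tool's x, y, z scaled (see below), a list of three; "rotation": the turn, a rotation vector about the tool's x, y, z scaled (see below), a list of three; "gripper": the opening, from 0 (shut) to 1 (fully open). A call has 1 to 8 rows; each row is the pose to reach, as a shift and turn from the pose commanded when the call began, along the tool's axes at that moment; what a row does not reach only later rows make up. The controller multiplies each number of a shift by 0.5 m and each number of a turn by 90 degrees. A row lasts 1/10 s, in which the tool goes at most 50 mm and 8.59 degrees, less where a joint would pass 70% of its speed; a pose out of reach is approached as far as the arm can. A call with a number of a shift or a turn outside -1 to 1 is refused whole. A call with a gripper value outside its range is refused whole. The fingers move at their own pace and stop on an object; "force" is the grip in N (left out, the last holds). Time passes only in rows, so rows that repeat a pose let the fingers close. It gives the time, the measured TCP pose, the force, the opening and the grip force at its end, in the units of the state.
- monitor.read_state(): the state, without advancing time (a new reading comes with each control period).
- get_image(name): name is "side" or "top"; returns the picture (384x512x3 uint8, blue, green, red); there is no depth.
- camera_info(name): a dict with "K" (3x3 intrinsics, pixels), "rvec" (rotation vector, rad) and "tvec" (3), from world to camera coordinates, as OpenCV has them. Camera axes: x right, y down, z forward; pixel columns grow to the right and rows downward; lengths in m; the calibration is good to about 2 mm. A picture is of the moment at which its call begins. camera_info takes no time and is no camera call.
- r.close_job(): hands the job in; it is judged then, once.
Trained networks look in the newest picture that a camera, given by its name, has taken for a name from the list of things; names that differ only in an ending like _2 or _b are one class to them, and where a whole thing is asked for, a point or a joint stands for the part that bears it (a point fixed in the world has none). Each returns a list of dicts, best first, with "score" (0 to 1); they miss things now and then, are a little off and sometimes report something else, mostly with a low value. They report only what shows in the picture. A call takes as long as a camera call.
- models.boxes_of(camera, thing): "location" ([column, row] in pixels, amid what is visible of it).
- models.spot_point(camera, thing): "location" ([column, row] in pixels: a listed point, or the origin of a listed thing).
The state is a dict: "t": time; "joint_positions": joint angles; "dq": joint speeds; "joint_torque": joint torques, N m; "tcp_pos": TCP position; "ee_rot": TCP orientation; "ft_force": force on the tool from outside, world axes, zero at the start; "moment": the same for the moment, N m; "gripper_width": finger opening in m; "grasp_force": force on a finger pad.
Only numpy, scipy, OpenCV 4.12 (cv2) and the standard library are available. Lean on these libraries where they do the work, as an engineer would, in place of code of your own. Each camera call takes 0.05 s, during which the arm holds its last target. There are 200 camera calls.

## Working session

There is one attempt and no reset: what is moved stays moved. The work goes in short steps, Python scripts to look and compute and a tool call to move; the robot and the scene stay as the last step left them, time stands still between calls to the robot, and variables do not carry over. Pictures are saved under pics/ and viewed, at most 10 in all, crops included, and the job is handed in when it is done.

Besides the shell and the picture viewer there is one more tool, called as name(argument=value, ...), one argument or row to a line, values as JSON. carry_out: Moves the arm, as the interface text tells. Its arguments: {"type":"object","properties":{"rows":{"type":"array","items":{"type":"object","properties":{"dp":{"type":"array","items":{"type":"number","minimum":-1,"maximum":1}},"rotation":{"type":"array","items":{"type":"number","minimum":-1,"maximum":1}},"gripper":{"type":"number"}}}},"force":{"type":"number"}},"required":["rows"]}

```bash
ls; mkdir -p pics; python3 - <<'E'
from bench import monitor,get_image,camera_info,r,models
import cv2,numpy as np
s=monitor.read_state();print(s['t'],s['tcp_pos'],s['ee_rot'],s['ft_force'])
ims=[]
for c in ['side','top']:
    ims.append(get_image(c)); ci=camera_info(c); print(c,ci)
    for n in ['stand','lamp_bar','lever_grip','pin_top','notch','wheel_center','crank_handle','high_spot','pointer_tip','polish','discs','pad']:
        o=models.spot_point(c,n); print(n,[(np.round(d['location']).tolist(),round(d['score'],2)) for d in o[:2]])
cv2.imwrite('pics/a.png',ims[0]);cv2.imwrite('pics/b.png',ims[1])
E
```

```text
pics
0.0 [ 0.21612156 -0.55903157  0.24945197] [[ 9.32767143e-01  3.60479188e-01 -4.61265462e-04]
 [ 3.60479422e-01 -9.32765473e-01  1.77720945e-03]
 [ 2.10394521e-04 -1.82399928e-03 -9.99998314e-01]] [-0.2196023  -0.81737946  0.05057386]
side {'K': array([[383.90134937,   0.        , 259.85176694],
       [  0.        , 383.90134937, 191.01494392],
       [  0.        ,   0.        ,   1.        ]]), 'rvec': array([ 0.95754081, -2.25769357,  1.27959268]), 'tvec': array([0.33927829, 0.3879928 , 1.23848323])}
stand []
lamp_bar [([237.0, 145.0], 0.93)]
lever_grip [([272.0, 150.0], 0.56)]
pin_top [([238.0, 145.0], 0.48), ([215.0, 186.0], 0.45)]
notch []
wheel_center [([246.0, 190.0], 0.63)]
crank_handle [([256.0, 188.0], 0.51)]
high_spot []
pointer_tip [([225.0, 175.0], 0.75)]
polish [([138.0, 271.0], 0.81)]
discs [([313.0, 186.0], 0.76), ([215.0, 195.0], 0.54)]
pad []
top {'K': array([[397.47171084,   0.        , 257.70040983],
       [  0.        , 397.47171084, 195.93648246],
       [  0.        ,   0.        ,   1.        ]]), 'rvec': array([ 2.17190238, -2.15092745,  0.11856082]), 'tvec': array([-0.02825393,  0.56063724,  1.5321392 ])}
stand []
lamp_bar []
lever_grip [([312.0, 163.0], 0.81)]
pin_top [([208.0, 189.0], 0.55)]
notch [([213.0, 183.0], 0.77)]
wheel_center [([260.0, 185.0], 0.76)]
crank_handle [([261.0, 198.0], 0.46)]
high_spot [([261.0, 212.0], 0.73)]
pointer_tip []
polish [([145.0, 177.0], 0.92)]
discs [([375.0, 187.0], 0.81)]
pad [([337.0, 247.0], 0.9)]
```

View pics/a.png

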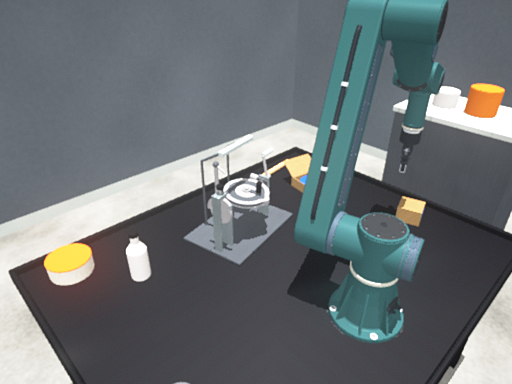

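View pics/b.png

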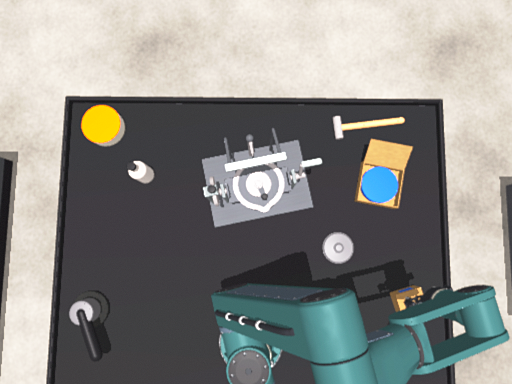

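The top view shows the stand turned by about 10°, with the lever at (312,163), the pin knob near (211,189) and the crank near (262,198). The high spot is at about (264,208), on the robot's side. Next I'll fit the stand pose.

```bash
cat > h.py <<'E'
from bench import monitor,get_image,camera_info,r,models
import cv2,numpy as np
from scipy.optimize import least_squares
from scipy.spatial.transform import Rotation as R
CI={c:camera_info(c) for c in ['side','top']}
def proj(c,P):
    ci=CI[c];return cv2.projectPoints(np.float64(P).reshape(-1,1,3),ci['rvec'],ci['tvec'],ci['K'],None)[0].reshape(-1,2)
def Rz(a): return R.from_euler('z',a).as_matrix()
def S2W(p,P): return np.array([p[0],p[1],0])+np.asarray(P)@Rz(p[2]).T
def lever(c): l=.3-c; return [.1*np.sin(l),-.185,.18+.1*np.cos(l)]
def wheelpt(c,w,rad,h):  # stand coords; spindle tilts to -x; uphill=+x
    u=np.array([np.cos(c),0,np.sin(c)]);n=np.array([-np.sin(c),0,np.cos(c)]);v=np.cross(n,u)
    return np.array([0,0,.18])+rad*(np.cos(w)*u+np.sin(w)*v)+h*n
def det(c,n):
    o=models.spot_point(c,n); return [(np.array(d['location']),d['score']) for d in o]
def cmd(target_p,target_R,p0,R0):
    "dp, rotation numbers from commanded pose p0,R0"
    return np.round(R0.T@(np.array(target_p)-p0)/.5,4), np.round(R.from_matrix(R0.T@target_R).as_rotvec()/(np.pi/2),4)
E
python3 - <<'E'
from h import *
obs=[('side','lamp',(237,145)),('side','lever',(272,150)),('side','pin',(215,163)),('side','wc',(246,190)),('side','ch',(256,188)),('side','pt',(225,175)),
('top','lever',(312,163)),('top','pin',(209,190)),('top','wc',(260,185)),('top','ch',(263,197)),('top','hs',(262,211))]
def model(q):
    p=q[:3];c,w,h=q[3:]
    return dict(lamp=[.042,0,.365],lever=lever(c),pin=[0,.158,.29],wc=[0,0,.18],ch=wheelpt(c,w,.05,.042),hs=wheelpt(c,h,.102,0),pt=wheelpt(.5,0,.1045,0))
def f(q):
    m=model(q); return np.concatenate([proj(c,S2W(q,m[n]))[0]-np.array(o) for c,n,o in obs])
s=least_squares(f,[.75,0,-.1,0.,3.1,3.1],loss='soft_l1')
print(s.x)
for o,e in zip(obs,s.fun.reshape(-1,2) if s.fun.size==22 else []): print(o,e.round(1))
for n in ['lamp','lever','pin','wc','ch','pt']: print(n,S2W(s.x,model(s.x)[n]).round(3), proj('side',S2W(s.x,model(s.x)[n])).round(),proj('top',S2W(s.x,model(s.x)[n])).round())
# crops
for c,b in [('side',(180,130,300,220)),('top',(195,130,325,230))]:
    im=get_image(c)[b[1]:b[3],b[0]:b[2]]; cv2.imwrite(f'pics/crop_{c}.png',cv2.resize(im,None,fx=6,fy=6,interpolation=cv2.INTER_CUBIC)[:600,:800])
E
```

```text
[ 0.59204453 -0.02568726  0.20267374  0.15623981  3.20484932  3.07460163]
('side', 'lamp', (237, 145)) [-0.4  1.3]
('side', 'lever', (272, 150)) [-3.   1.6]
('side', 'pin', (215, 163)) [ 4.6 21. ]
('side', 'wc', (246, 190)) [0.1 1.6]
('side', 'ch', (256, 188)) [2.3 0.1]
('side', 'pt', (225, 175)) [ 2.4 -0.9]
('top', 'lever', (312, 163)) [0.  0.5]
('top', 'pin', (209, 190)) [ 2.3 -3.2]
('top', 'wc', (260, 185)) [-1.5 -2.4]
('top', 'ch', (263, 197)) [-0.6 -0.4]
('top', 'hs', (262, 211)) [-0.  -0.2]
lamp [ 0.633 -0.017  0.365] [[237. 146.]] [[256. 161.]]
lever [ 0.643 -0.204  0.279] [[269. 152.]] [[312. 164.]]
pin [0.56  0.129 0.29 ] [[220. 184.]] [[211. 187.]]
wc [ 0.592 -0.026  0.18 ] [[246. 192.]] [[258. 183.]]
ch [ 0.538 -0.04   0.214] [[258. 188.]] [[262. 197.]]
pt [ 0.682 -0.007  0.23 ] [[227. 174.]] [[253. 155.]]
```

View pics/crop_side.png

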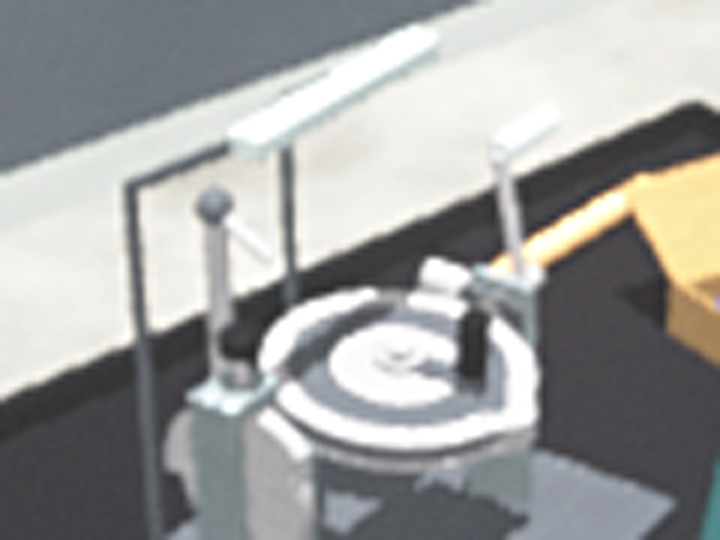

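View pics/crop_top.png

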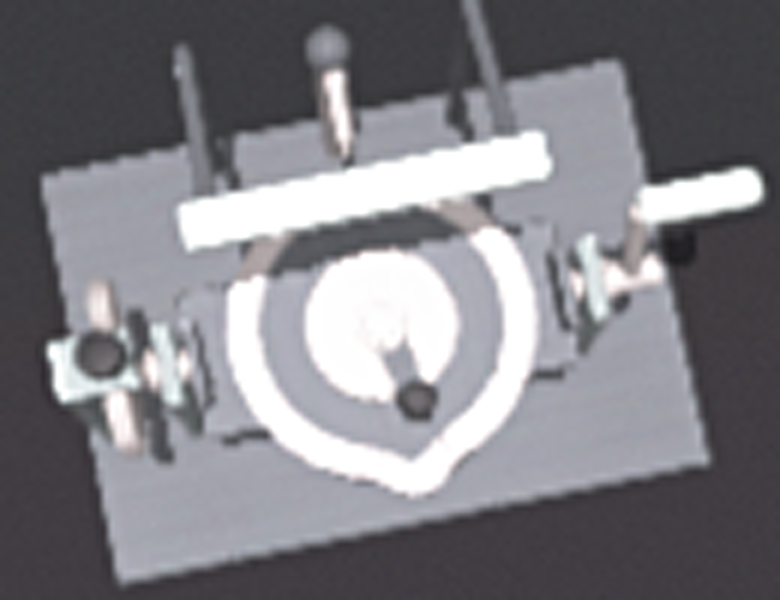

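Pixel picks from the crops: pin knob side (220,186) and top (211.7,188.7), lever side (268,152) and top (312,162.5), crank handle top face (264.5,196.3), peak (264.7,211.7), base corners visible. I'll refit with these.

```bash
python3 - <<'E'
from h import *
T=lambda x,y:(195+x/6,130+y/6)
S=lambda x,y:(180+x/6,130+y/6)
obs=[('side','lampt',S(333,82)),('side','lever',S(525,132)),('side','pin',S(240,335)),('side','cht',S(474,308)),
('top','lampt',T(365,190)),('top','lever',T(702,195)),('top','pin',T(100,350)),('top','cht',T(417,396)),('top','hs',T(420,492)),('top','pt',T(344,160)),
('top','c1',T(42,177)),('top','c2',T(618,60)),('top','c3',T(708,462)),('top','c4',T(118,585))]
def model(q):
    c,w,h=q[3:]
    return dict(lampt=[.042,0,.381],lever=lever(c),pin=[0,.158,.29],cht=wheelpt(c,w,.05,.064),hs=wheelpt(c,h,.102,0.01),pt=wheelpt(.5,0,.1045,0),
    c1=[.14,.2,.012],c2=[.14,-.2,.012],c3=[-.14,-.2,.012],c4=[-.14,.2,.012])
def f(q):
    m=model(q); return np.concatenate([proj(c,S2W(q,m[n]))[0]-np.array(o) for c,n,o in obs])
s=least_squares(f,[.6,-.02,.2,0.1,3.1,3.1],loss='soft_l1')
q=s.x;print(q.tolist())
for o,e in zip(obs,s.fun.reshape(-1,2)): print(o[:2],e.round(1))
import json;json.dump(q.tolist(),open('q.json','w'))
st=monitor.read_state();p0=np.array(st['tcp_pos']);R0=np.array(st['ee_rot'])
print('lever now',S2W(q,lever(q[3])),'lever .5',S2W(q,lever(.5)),'pin',S2W(q,[0,.158,.29]))
print('hs-w',q[5]-q[4])
X=models.spot_point('top','discs');print(X[:1])
E
```

```text
[0.5912696729368976, -0.023044325422046603, 0.2194222264842122, 0.13400274484076194, 3.381757827115943, 3.179795091505255]
('side', 'lampt') [ 0.5 -1. ]
('side', 'lever') [ 0.1 -0.3]
('side', 'pin') [-0.3 -1.3]
('side', 'cht') [0.5 0.9]
('top', 'lampt') [-1.1 -1.6]
('top', 'lever') [-1.2 -0.2]
('top', 'pin') [-1.  -0.5]
('top', 'cht') [ 0.  -0.3]
('top', 'hs') [-0.2 -1.4]
('top', 'pt') [-0.1 -1.5]
('top', 'c1') [-0.   5.9]
('top', 'c2') [1.  5.1]
('top', 'c3') [1.6 5.8]
('top', 'c4') [1.  6.4]
lever now [ 0.64766525 -0.20001203  0.27862541] lever .5 [ 0.61214724 -0.207933    0.27800666] pin [0.55687849 0.13116737 0.29      ]
hs-w -0.20196273561068834
[{'location': [376.5, 185.9], 'score': 0.95}]
```

```bash
python3 - <<'E'
from h import *
T=lambda x,y:(195+x/6,130+y/6)
S=lambda x,y:(180+x/6,130+y/6)
obs=[('side','lampt',S(333,82)),('side','lever',S(525,132)),('side','pin',S(240,335)),('side','cht',S(474,308)),
('top','lampt',T(365,190)),('top','lever',T(702,195)),('top','pin',T(100,350)),('top','cht',T(417,396)),('top','hs',T(420,492)),('top','pt',T(344,160)),
('top','c1',T(42,177)),('top','c2',T(618,60)),('top','c3',T(708,462)),('top','c4',T(118,585))]
def model(q):
    c,w,h,d=q[3:]
    return dict(lampt=[.042,0,.381],lever=lever(c),pin=[0,.158,.29],cht=wheelpt(c,w,.05,.064),hs=wheelpt(c,h,.102,0.01),pt=wheelpt(.5,0,.1045,0),
    c1=[.14+d,.2,.012],c2=[.14+d,-.2,.012],c3=[-.14+d,-.2,.012],c4=[-.14+d,.2,.012])
def f(q):
    m=model(q); return np.concatenate([proj(c,S2W(q,m[n]))[0]-np.array(o) for c,n,o in obs])
s=least_squares(f,[.6,-.02,.2,0.1,3.1,3.1,0],loss='soft_l1')
q=s.x;print(q.tolist())
for o,e in zip(obs,s.fun.reshape(-1,2)): print(o[:2],e.round(1))
import json;json.dump(q.tolist(),open('q.json','w'))
st=monitor.read_state();p0=np.array(st['tcp_pos']);R0=np.array(st['ee_rot'])
L=S2W(q,lever(q[3]));print('lever now',L,'lever .5',S2W(q,lever(.5)),'pin',S2W(q,[0,.158,.29]))
sx=Rz(q[2])[:,0];Rt=np.array([np.cross(sx,[0,0,-1]),sx,[0,0,-1]]).T
print(Rt,st['t'],cmd(L+[0,0,.08],Rt,p0,R0))
E
```

```text
[0.5872077038519408, -0.024712027421402515, 0.21134861411049446, 0.07283829013539532, 3.360167068967743, 3.175549026497435, 0.027955821996733885]
('side', 'lampt') [ 1.6 -0.8]
('side', 'lever') [ 0.1 -0.2]
('side', 'pin') [ 0.5 -1.2]
('side', 'cht') [0.7 0.3]
('top', 'lampt') [-0.5 -0.3]
('top', 'lever') [-1.  -0.3]
('top', 'pin') [-0.6  0.4]
('top', 'cht') [-0.1 -0. ]
('top', 'hs') [-0.1 -0.3]
('top', 'pt') [ 0.5 -0.4]
('top', 'c1') [-0.7 -0.2]
('top', 'c2') [ 0.4 -0.2]
('top', 'c3') [0.3 0.4]
('top', 'c4') [-0.3  0.1]
lever now [ 0.64803694 -0.20087108  0.27743095] lever .5 [ 0.60659189 -0.20976323  0.27800666] pin [0.55406267 0.1297723  0.29      ]
[[-0.2097787   0.97774889  0.        ]
 [ 0.97774889  0.2097787   0.        ]
 [ 0.          0.         -1.        ]] 1.45 (array([ 1.0641, -0.358 , -0.2143]), array([-0.    , -0.    , -0.8998]))
```

carry_out(
  rows=[
    {"dp":[0.05,0,-0.09],"rotation":[0,0,-0.08],"gripper":0.6},
    {"dp":[0.8,-0.27,-0.2143],"rotation":[0,0,-0.68],"gripper":0.6},
    {"dp":[0.8,-0.27,-0.2143],"rotation":[0,0,-0.68],"gripper":0.6},
    {"dp":[0.8,-0.27,-0.2143],"rotation":[0,0,-0.68],"gripper":0.6},
    {"dp":[0.8,-0.27,-0.2143],"rotation":[0,0,-0.68],"gripper":0.6},
    {"dp":[0.8,-0.27,-0.2143],"rotation":[0,0,-0.68],"gripper":0.6},
    {"dp":[0.8,-0.27,-0.2143],"rotation":[0,0,-0.68],"gripper":0.6},
    {"dp":[0.8,-0.27,-0.2143],"rotation":[0,0,-0.68],"gripper":0.6},
  ],
)

```text
t: 2.25
tcp_pos: [0.5015, -0.323, 0.3494]
ee_rot: [[0.129, 0.992, 0.0], [0.992, -0.129, -0.0], [-0.0, 0.0, -1.0]]
ft_force: [0.4, -1.4, -0.8]
gripper_width: 0.0512
grasp_force: 0.0
```

```bash
cat >> h.py <<'E'
import json
q=np.array(json.load(open('q.json')))
sx=Rz(q[2])[:,0];sy=Rz(q[2])[:,1]
RL=np.array([np.cross(sx,[0,0,-1]),sx,[0,0,-1]]).T
def st():
    s=monitor.read_state();p=np.array(s['tcp_pos']);print('t',round(s['t'],2),p.round(4),'F',np.round(s['ft_force'],1),'g',s['gripper_width'],s['grasp_force']);return p,np.array(s['ee_rot'])
E
python3 - <<'E'
from h import *
p,Rr=st();L=S2W(q,lever(q[3]))
print(cmd(L+[0,0,.08],RL,p,Rr))
E
```

```text
t 2.25 [ 0.5015 -0.323   0.3494] F [ 0.4 -1.4 -0.8] g 0.051227430983470636 0.0
(array([ 0.28  ,  0.2592, -0.016 ]), array([ 2.000e-04,  1.000e-04, -2.167e-01]))
```

carry_out(
  rows=[
    {"dp":[0.28,0.26,-0.016],"rotation":[0,0,-0.2167],"gripper":0.6},
    {"dp":[0.28,0.26,-0.016],"rotation":[0,0,-0.2167],"gripper":0.6},
    {"dp":[0.28,0.26,-0.016],"rotation":[0,0,-0.2167],"gripper":0.6},
    {"dp":[0.28,0.26,-0.016],"rotation":[0,0,-0.2167],"gripper":0.6},
    {"dp":[0.28,0.26,-0.016],"rotation":[0,0,-0.2167],"gripper":0.6},
    {"dp":[0.28,0.26,-0.016],"rotation":[0,0,-0.2167],"gripper":0.6},
  ],
)

```text
t: 2.85
tcp_pos: [0.6481, -0.2025, 0.3564]
ee_rot: [[-0.207, 0.978, -0.001], [0.978, 0.207, -0.0], [0.0, -0.001, -1.0]]
ft_force: [0.2, 0.5, -0.0]
gripper_width: 0.0512
grasp_force: 0.0
```

```bash
python3 - <<'E'
from h import *
L=S2W(q,lever(q[3]))
for c in ['side','top']:
    im=get_image(c)
    print(c,det(c,'lever_grip')[:2],proj(c,L))
p,Rr=st()
print(cmd(L+[0,0,.08],RL,p,Rr),cmd(L,RL,p,Rr))
cv2.imwrite('pics/c.png',cv2.resize(get_image('side')[110:230,200:330],None,fx=5,fy=5,interpolation=cv2.INTER_CUBIC))
E
```

```text
side [(array([267.8, 154.4]), 0.79)] [[267.63363494 151.82724491]]
top [(array([312.1, 164.8]), 0.9)] [[310.99134589 162.23869791]]
t 3.05 [ 0.6467 -0.2043  0.357 ] F [-0.3 -0.7 -1.1] g 0.051193435691305696 0.0
(array([ 0.0062,  0.004 , -0.0008]), array([-0.0003,  0.    , -0.0041])) (array([0.0062, 0.004 , 0.1592]), array([-0.0003,  0.    , -0.0041]))
```

View pics/c.png

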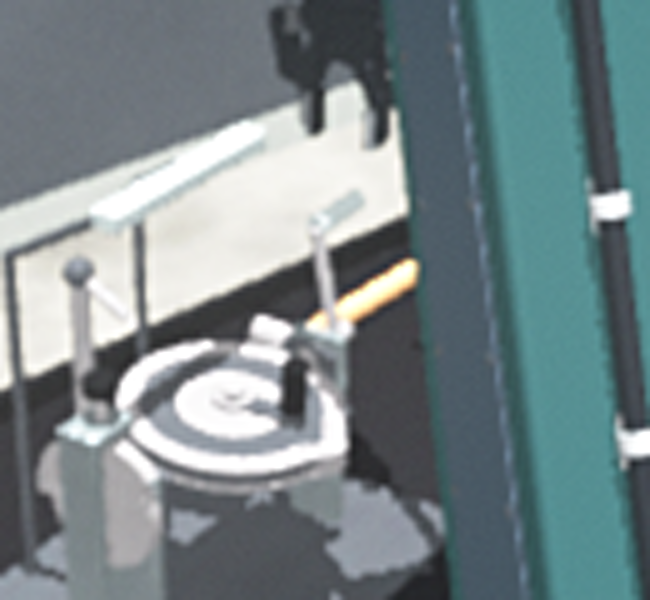

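carry_out(
  rows=[
    {"dp":[0.003,0.004,0.08],"rotation":[0,0,-0.004],"gripper":0.6},
    {"dp":[0.003,0.004,0.155],"rotation":[0,0,-0.004],"gripper":0.6},
    {"dp":[0.003,0.004,0.155],"rotation":[0,0,-0.004],"gripper":0.6},
    {"dp":[0.003,0.004,0.155],"rotation":[0,0,-0.004],"gripper":0.6},
    {"dp":[0.003,0.004,0.155],"rotation":[0,0,-0.004],"gripper":0},
    {"dp":[0.003,0.004,0.155],"rotation":[0,0,-0.004],"gripper":0},
    {"dp":[0.003,0.004,0.155],"rotation":[0,0,-0.004],"gripper":0},
    {"dp":[0.003,0.004,0.155],"rotation":[0,0,-0.004],"gripper":0},
  ],
  force=35,
)

```text
t: 3.9
tcp_pos: [0.65, -0.2021, 0.2821]
ee_rot: [[-0.211, 0.977, 0.003], [0.977, 0.211, -0.002], [-0.003, 0.002, -1.0]]
ft_force: [-3.0, -0.8, 6.7]
gripper_width: 0.0183
grasp_force: 34.2
```

```bash
python3 - <<'E'
from h import *
p,Rr=st()
d=(p-np.array([q[0],q[1],0]))@Rz(q[2]); print('in stand',d, 'cradle', .3-np.arcsin(d[0]/.1))
E
```

```text
t 3.9 [ 0.65   -0.2021  0.2821] F [-3.  -0.8  6.7] g 0.01828662696067688 34.21518623828888
in stand [ 0.02420311 -0.18666095  0.28208269] cradle 0.05554131419504116
```

carry_out(
  rows=[
    {"dp":[0,-0.014,-0.002],"gripper":0,"rotation":[0,0,0]},
    {"dp":[0,-0.028,-0.0035],"gripper":0,"rotation":[0,0,0]},
    {"dp":[0,-0.042,-0.0045],"gripper":0,"rotation":[0,0,0]},
    {"dp":[0,-0.056,-0.004],"gripper":0,"rotation":[0,0,0]},
    {"dp":[0,-0.07,-0.003],"gripper":0,"rotation":[0,0,0]},
    {"dp":[0,-0.088,0],"gripper":0,"rotation":[0,0,0]},
    {"dp":[0,-0.088,0],"gripper":0,"rotation":[0,0,0]},
    {"dp":[0,-0.088,0],"gripper":0,"rotation":[0,0,0]},
  ],
)

```text
t: 4.7
tcp_pos: [0.6119, -0.2106, 0.2847]
ee_rot: [[-0.211, 0.977, 0.015], [0.977, 0.211, -0.002], [-0.005, 0.014, -1.0]]
ft_force: [7.8, 4.0, 12.4]
gripper_width: 0.0185
grasp_force: 35.7
```

```bash
python3 - <<'E'
from h import *
p,Rr=st()
d=(p-np.array([q[0],q[1],0]))@Rz(q[2]); print('in stand',d, 'cradle', .3-np.arcsin(d[0]/.1))
ims=[]
for c,n in [('side','notch'),('top','notch'),('top','pin_top'),('side','pin_top')]:
    im=get_image(c);print(c,n,[(a.round(1),round(s,2)) for a,s in det(c,n)[:2]],proj(c,S2W(q,[[0,.158,.24],[0,.158,.29]])).round(1).tolist())
    b=proj(c,S2W(q,[0,.1,.22]))[0].astype(int)
    if n=='notch': ims.append(cv2.resize(im[b[1]-37:b[1]+37,b[0]-40:b[0]+40],None,fx=7.5,fy=7.5,interpolation=cv2.INTER_CUBIC)[:, :390] if 0 else cv2.resize(im[b[1]-50:b[1]+50,b[0]-33:b[0]+33],None,fx=6,fy=6,interpolation=cv2.INTER_CUBIC))
cv2.imwrite('pics/d.png',np.hstack(ims))
E
```

```text
t 4.7 [ 0.6119 -0.2106  0.2847] F [ 7.8  4.  12.4] g 0.018452213836333366 35.66209137439728
in stand [-0.01480673 -0.18689236  0.28466756] cradle 0.44861371822632307
side notch [(array([219.6, 197. ]), 0.96)] [[221.1, 196.8], [220.5, 184.7]]
top notch [(array([215. , 188.2]), 0.57), (array([263.5, 206.3]), 0.37)] [[212.8, 190.6], [211.0, 188.7]]
top pin_top [(array([211.9, 191.7]), 0.39)] [[212.8, 190.6], [211.0, 188.7]]
side pin_top [(array([218.1, 184.8]), 0.59), (array([264.8, 207.1]), 0.48)] [[221.1, 196.8], [220.5, 184.7]]
```

View pics/d.png

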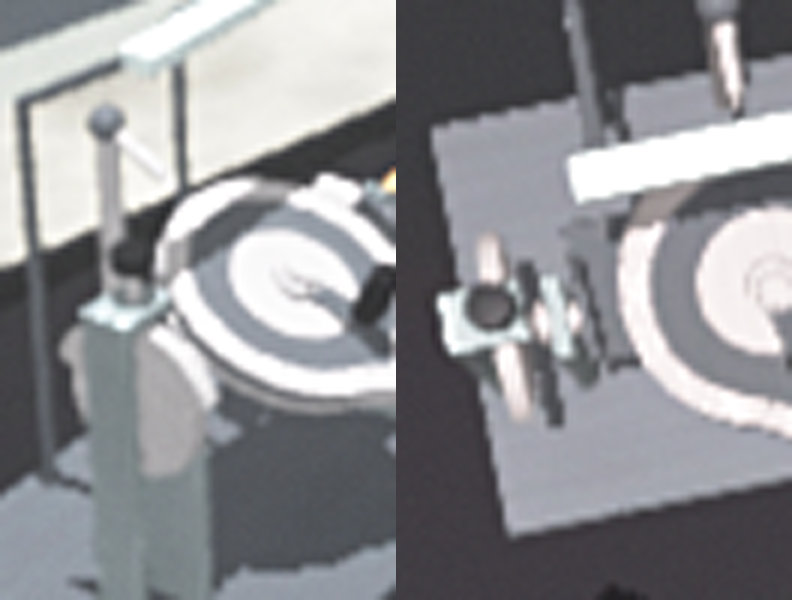

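carry_out(
  rows=[
    {"dp":[0,-0.006,0.003],"gripper":0,"rotation":[0,0,0]},
    {"dp":[0,-0.011,0.006],"gripper":0,"rotation":[0,0,0]},
    {"dp":[0,-0.011,0.006],"gripper":0,"rotation":[0,0,0]},
    {"dp":[0,-0.011,0.006],"gripper":0,"rotation":[0,0,0]},
  ],
)

```text
t: 5.5
tcp_pos: [0.6071, -0.2116, 0.2832]
ee_rot: [[-0.212, 0.977, 0.017], [0.977, 0.212, -0.002], [-0.006, 0.016, -1.0]]
ft_force: [6.4, 5.7, 18.8]
gripper_width: 0.0188
grasp_force: 36.7
```

```bash
cat > fit.py <<'E'
from h import *
# fit cradle c, wheel w from rim appearance: compare networks' points
def look(verbose=True):
    ob=[]
    for c in ['side','top']:
        get_image(c)
        for n in ['lever_grip','crank_handle','high_spot','wheel_center']:
            d=det(c,n)
            if d and d[0][1]>.35: ob.append((c,n,d[0][0],d[0][1]))
    def mod(v): return dict(lever_grip=lever(v[0]),crank_handle=wheelpt(v[0],v[1],.05,.042),high_spot=wheelpt(v[0],v[2],.102,0),wheel_center=[0,0,.18])
    f=lambda v:np.concatenate([(proj(c,S2W(q,mod(v)[n]))[0]-o) for c,n,o,s in ob])
    s=least_squares(f,[.45,3.3,3.1],loss='soft_l1')
    print('c,w,h',s.x.round(3))
    for o,e in zip(ob,s.fun.reshape(-1,2)): print(o[0],o[1],o[2].round(1),round(o[3],2),e.round(1))
    return s.x
E
python3 - <<'E'
from fit import *
p,Rr=st()
d=(p-np.array([q[0],q[1],0]))@Rz(q[2]); print('in stand',d, 'cradle', .3-np.arcsin(d[0]/.1))
look()
E
```

```text
t 5.5 [ 0.6071 -0.2116  0.2832] F [ 6.4  5.7 18.8] g 0.01877070242322953 36.719568371772766
in stand [-0.01973205 -0.18695485  0.28319339] cradle 0.49862392226099467
c,w,h [0.52  3.394 3.147]
side lever_grip [262.4 192.7] 0.72 [ 14.3 -38.3]
side crank_handle [263.3 190.2] 0.51 [-1.5  2.6]
side high_spot [264.2 208. ] 0.66 [1.2 1.8]
side wheel_center [246.5 193.4] 0.63 [ 0.3 -1.2]
top lever_grip [314.6 175.3] 0.69 [-0.7 -0.2]
top crank_handle [264.7 201.5] 0.36 [ 0.5 -1.5]
top high_spot [263.  207.4] 0.81 [0.2 1.9]
top wheel_center [257.1 185.2] 0.8 [ 1.1 -1.3]
```

carry_out(
  rows=[
    {"dp":[0,0,0],"gripper":0.6,"rotation":[0,0,0]},
    {"dp":[0,0,0],"gripper":0.6,"rotation":[0,0,0]},
    {"dp":[0,0,0],"gripper":0.6,"rotation":[0,0,0]},
    {"dp":[0,0,0],"gripper":0.6,"rotation":[0,0,0]},
    {"dp":[0,0,-0.08],"gripper":0.6,"rotation":[0,0,0]},
    {"dp":[0,0,-0.18],"gripper":0.6,"rotation":[0,0,0]},
    {"dp":[0,0,-0.3],"gripper":0.3,"rotation":[0,0,0]},
    {"dp":[0,0,-0.3],"gripper":0.0,"rotation":[0,0,0]},
  ],
)

```text
t: 6.8
tcp_pos: [0.6029, -0.2128, 0.4332]
ee_rot: [[-0.211, 0.977, 0.009], [0.977, 0.211, -0.004], [-0.006, 0.008, -1.0]]
ft_force: [0.0, 0.2, -0.0]
gripper_width: 0.0231
grasp_force: 0.0
```

```bash
python3 - <<'E'
from fit import *
p,Rr=st()
look()
P=S2W(q,[0,.158,.29]);
tip=P+[0,0,.05]  # tip 19mm ahead (closed)
print('above pin', cmd(P+[0,0,.019+.08],RL,p,Rr), cmd(P+[0,0,.019+.012],RL,p,Rr))
E
```

```text
t 6.8 [ 0.6029 -0.2128  0.4332] F [ 0.   0.2 -0. ] g 0.023141665562851 0.0
c,w,h [0.523 3.355 3.122]
side lever_grip [277.8 154.1] 0.91 [-1.1  0.3]
side crank_handle [262.1 190. ] 0.48 [-0.4  3.1]
side high_spot [263.6 209. ] 0.75 [1.4 1.1]
side wheel_center [251.5 195.2] 0.63 [-4.7 -3. ]
top crank_handle [264.3 201.3] 0.38 [ 0.4 -1. ]
top high_spot [262.6 209.3] 0.68 [-0.1  0. ]
top wheel_center [260.5 185.9] 0.57 [-2.3 -2. ]
above pin (array([0.6909, 0.0485, 0.0845]), array([0.0051, 0.004 , 0.0008])) (array([0.6917, 0.0475, 0.2205]), array([0.0051, 0.004 , 0.0008]))
```

carry_out(
  rows=[
    {"dp":[0.2,0.014,0],"gripper":0,"rotation":[0,0,0]},
    {"dp":[0.4,0.028,0],"gripper":0,"rotation":[0,0,0]},
    {"dp":[0.55,0.038,0],"gripper":0,"rotation":[0,0,0]},
    {"dp":[0.69,0.048,0],"gripper":0,"rotation":[0.005,0.004,0.001]},
    {"dp":[0.69,0.048,0],"gripper":0,"rotation":[0.005,0.004,0.001]},
    {"dp":[0.69,0.048,0],"gripper":0,"rotation":[0.005,0.004,0.001]},
    {"dp":[0.69,0.048,0.08],"gripper":0,"rotation":[0.005,0.004,0.001]},
    {"dp":[0.69,0.048,0.16],"gripper":0,"rotation":[0.005,0.004,0.001]},
  ],
)

```text
t: 8.1
tcp_pos: [0.5525, 0.1348, 0.3482]
ee_rot: [[-0.214, 0.977, -0.002], [0.977, 0.214, 0.007], [0.007, -0.001, -1.0]]
ft_force: [1.0, -0.9, -0.0]
gripper_width: 0.0001
grasp_force: 0.0
```

```bash
python3 - <<'E'
from h import *
p,Rr=st();P=S2W(q,[0,.158,.29])
print('touch', cmd(P+[0,0,.019],RL,p,Rr))
E
```

```text
t 8.1 [0.5525 0.1348 0.3482] F [ 1.  -0.9 -0. ] g 9.257974687093678e-05 0.0
touch (array([-0.0111,  0.001 ,  0.0784]), array([-0.0005, -0.0047,  0.0025]))
```

carry_out(
  rows=[
    {"dp":[-0.011,0.001,0.04],"gripper":0,"rotation":[0,-0.0047,0.0025]},
    {"dp":[-0.011,0.001,0.07],"gripper":0,"rotation":[0,-0.0047,0.0025]},
    {"dp":[-0.011,0.001,0.076],"gripper":0,"rotation":[0,-0.0047,0.0025]},
    {"dp":[-0.011,0.001,0.082],"gripper":0,"rotation":[0,-0.0047,0.0025]},
    {"dp":[-0.011,0.001,0.09],"gripper":0,"rotation":[0,-0.0047,0.0025]},
    {"dp":[-0.011,0.001,0.098],"gripper":0,"rotation":[0,-0.0047,0.0025]},
    {"dp":[-0.011,0.001,0.098],"gripper":0,"rotation":[0,-0.0047,0.0025]},
  ],
)

```text
t: 8.8
tcp_pos: [0.5531, 0.1254, 0.2976]
ee_rot: [[-0.206, 0.979, -0.006], [0.979, 0.206, -0.002], [-0.001, -0.007, -1.0]]
ft_force: [0.6, 0.3, 0.3]
gripper_width: -0.0001
grasp_force: 0.0
```

carry_out(
  rows=[
    {"dp":[0.008,0.001,0.006],"gripper":0,"rotation":[0,0,0]},
    {"dp":[0.008,0.001,0.012],"gripper":0,"rotation":[0,0,0]},
  ],
)

```text
t: 9.0
tcp_pos: [0.5534, 0.1295, 0.2919]
ee_rot: [[-0.206, 0.979, -0.005], [0.979, 0.206, -0.003], [-0.002, -0.006, -1.0]]
ft_force: [0.9, -0.6, 4.1]
gripper_width: -0.0002
grasp_force: 1.7
```

```bash
python3 - <<'E'
from h import *
p,Rr=st();P=S2W(q,[0,.158,.272])
print('down', cmd(P+[0,0,.019],RL,p,Rr))
a=get_image('side');print(det('side','pin_top')[:2],proj('side',S2W(q,[[0,.158,.29],[0,.158,.272]])))
b=proj('side',P)[0].astype(int)
cv2.imwrite('pics/e.png',cv2.resize(a[b[1]-40:b[1]+35,b[0]-40:b[0]+60],None,fx=7,fy=7,interpolation=cv2.INTER_CUBIC))
E
```

```text
t 9.0 [0.5534 0.1295 0.2919] F [ 0.9 -0.6  4.1] g -0.00019359490688917086 1.7374343590699937
down (array([0.0003, 0.0015, 0.0019]), array([-0.0035,  0.0012, -0.0025]))
[(array([219.6, 192. ]), 0.38)] [[220.54352301 184.68213374]
 [220.76332201 189.08412578]]
```

View pics/e.png

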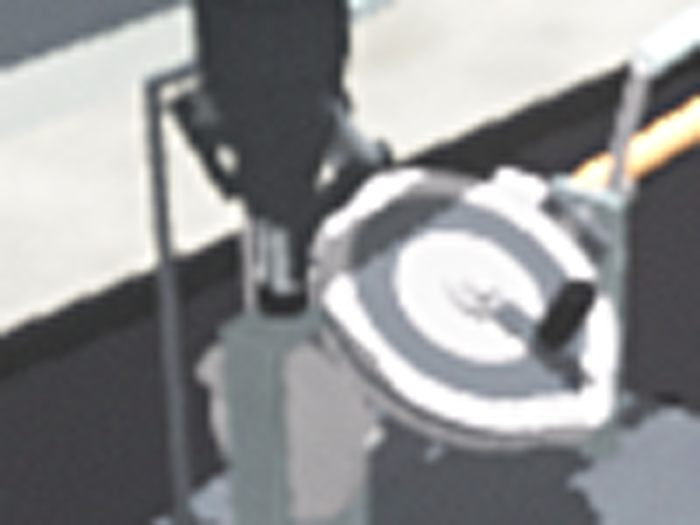

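The fingers sit on the knob and the pin is moving at 4 N. I'll push it until the force rises sharply.

carry_out(
  rows=[
    {"dp":[0,0.001,0.006],"gripper":0,"rotation":[0,0,0]},
    {"dp":[0,0.001,0.012],"gripper":0,"rotation":[0,0,0]},
    {"dp":[0,0.001,0.012],"gripper":0,"rotation":[0,0,0]},
  ],
)

```text
t: 9.4
tcp_pos: [0.5534, 0.1297, 0.2907]
ee_rot: [[-0.206, 0.979, -0.003], [0.979, 0.206, -0.002], [-0.002, -0.004, -1.0]]
ft_force: [-10.1, -2.1, 34.1]
gripper_width: -0.0001
grasp_force: 17.3
```

carry_out(
  rows=[
    {"dp":[0,0,-0.06],"gripper":0,"rotation":[0,0,0]},
    {"dp":[0,0,-0.14],"gripper":0,"rotation":[0,0,0]},
    {"dp":[0,-0.1,-0.14],"gripper":0,"rotation":[0,0,0]},
    {"dp":[0,-0.2,-0.14],"gripper":0,"rotation":[0,0,0]},
    {"dp":[0,-0.2,-0.14],"gripper":0.45,"rotation":[0,0,0]},
    {"dp":[0,-0.2,-0.14],"gripper":0.45,"rotation":[0,0,0]},
  ],
)

```text
t: 10.0
tcp_pos: [0.4543, 0.1092, 0.3561]
ee_rot: [[-0.206, 0.979, -0.008], [0.979, 0.206, -0.002], [-0.001, -0.008, -1.0]]
ft_force: [0.3, 0.9, -0.2]
gripper_width: 0.0286
grasp_force: 0.0
```

```bash
cat >> fit.py <<'E'
u=Rz(q[2])@[np.cos(.5),0,np.sin(.5)]; n=Rz(q[2])@[-np.sin(.5),0,np.cos(.5)]
RC=np.array([np.cross(u,-n),u,-n]).T
E
cat > rim.py <<'E'
from fit import *
# fit w,h (c=.5) to images: handle axis points are picked from dark pixels, rim by silhouettes
E
python3 - <<'E'
from fit import *
p,Rr=st()
v=look(); print('pin',det('side','pin_top')[:1])
a,b=get_image('side'),get_image('top')
A=S2W(q,[-.03,0,.2])
out=[]
for c,im in [('side',a),('top',b)]:
    k=proj(c,A)[0].astype(int);print(k-[33,40]);out.append(cv2.resize(im[k[1]-40:k[1]+40,k[0]-33:k[0]+33],None,fx=6,fy=6,interpolation=cv2.INTER_CUBIC))
cv2.imwrite('pics/f.png',np.hstack(out))
for w in [3.36]:
    H=S2W(q,wheelpt(.5,w,.05,.042)); print(H,cmd(H+.08*n,RC,p,Rr),cmd(H,RC,p,Rr))
E
```

```text
t 10.0 [0.4543 0.1092 0.3561] F [ 0.3  0.9 -0.2] g 0.028601565954259677 0.0
c,w,h [0.541 5.645 3.147]
side lever_grip [277.5 154.2] 0.96 [-0.4  0.4]
side crank_handle [236.3 147.5] 0.72 [12.  28.2]
side high_spot [265.9 209.1] 0.82 [-0.7  1. ]
side wheel_center [247.  191.6] 0.71 [-0.2  0.6]
top lever_grip [314.  175.8] 0.82 [-0.  -0.1]
top crank_handle [266.5 198.9] 0.39 [ -0.6 -22.7]
top high_spot [262.2 208.7] 0.77 [0.9 0.3]
top wheel_center [259.8 187.2] 0.58 [-1.6 -3.3]
pin [(array([218.2, 190.5]), 0.49)]
[220 150]
[226 151]
[ 0.52790901 -0.04851503  0.19345666] (array([-0.3392,  0.0039,  0.185 ]), array([-0.3234,  0.001 , -0.0024])) (array([-0.3389,  0.0817,  0.3248]), array([-0.3234,  0.001 , -0.0024]))
```

View pics/f.png

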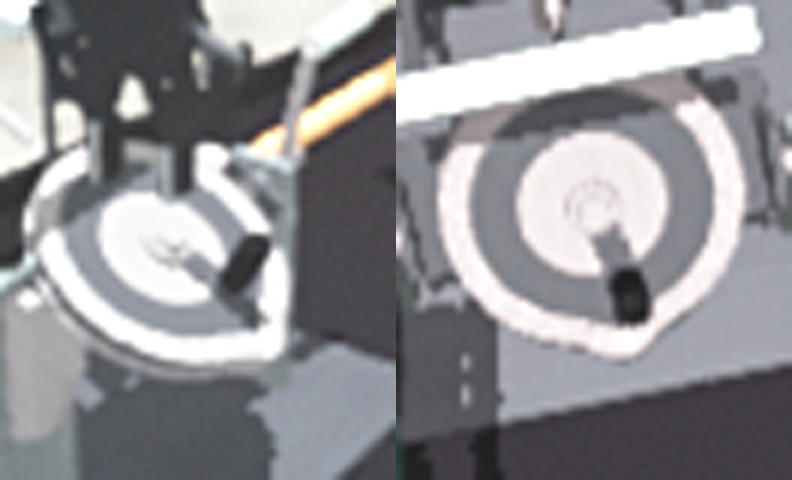

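The crops show the handle at side (261,193.7) and top (265,200), and the peak at top (264.2,210.5). I'll fit w and h from these with the cradle at 0.50.

```bash
python3 - <<'E'
from fit import *
p,Rr=st()
ob=[('side',(261,193.7),0),('top',(265,200),0),('top',(264.2,210.5),1)]
def f(v): return np.concatenate([proj(c,S2W(q,wheelpt(.5,v[k],[.05,.102][k],[.041,.01][k])))[0]-o for c,o,k in ob])
s=least_squares(f,[3.3,3.1]);print(s.x,s.fun.round(1))
H=S2W(q,wheelpt(.5,s.x[0],.05,.042)); print(H,cmd(H+.07*n,RC,p,Rr),cmd(H,RC,p,Rr))
E
```

```text
t 10.65 [0.4556 0.1092 0.3561] F [-0.1  0.6 -0.2] g 0.038586790516366515 0.0
[3.3435479  3.17095851] [ 0.4 -0.7 -0.5  0.1 -0.  -0.1]
[ 0.52759298 -0.04776003  0.19337438] (array([-0.3369,  0.0107,  0.2029]), array([-0.3234,  0.0012, -0.0023])) (array([-0.3365,  0.0788,  0.3252]), array([-0.3234,  0.0012, -0.0023]))
```

carry_out(
  rows=[
    {"dp":[-0.1,-0.03,0],"gripper":0.45,"rotation":[-0.08,0,0]},
    {"dp":[-0.2,-0.04,0.03],"gripper":0.45,"rotation":[-0.16,0,0]},
    {"dp":[-0.3,-0.03,0.08],"gripper":0.45,"rotation":[-0.24,0,0]},
    {"dp":[-0.337,0,0.14],"gripper":0.45,"rotation":[-0.3234,0.0012,-0.0023]},
    {"dp":[-0.337,0.0107,0.2],"gripper":0.45,"rotation":[-0.3234,0.0012,-0.0023]},
    {"dp":[-0.337,0.0107,0.203],"gripper":0.45,"rotation":[-0.3234,0.0012,-0.0023]},
    {"dp":[-0.337,0.0107,0.203],"gripper":0.45,"rotation":[-0.3234,0.0012,-0.0023]},
  ],
)

```text
t: 11.35
tcp_pos: [0.4941, -0.0547, 0.2544]
ee_rot: [[-0.209, 0.859, 0.467], [0.978, 0.183, 0.102], [0.002, 0.478, -0.879]]
ft_force: [0.7, 0.0, 0.9]
gripper_width: 0.0384
grasp_force: 0.0
```

```bash
python3 - <<'E'
from fit import *
p,Rr=st()
H=S2W(q,wheelpt(.5,3.344,.05,.042)); print(H,cmd(H+.07*n,RC,p,Rr),cmd(H,RC,p,Rr))
out=[]
for c in ['side','top']:
    im=get_image(c);k=proj(c,H)[0].astype(int);out.append(cv2.resize(im[k[1]-45:k[1]+35,k[0]-33:k[0]+33],None,fx=6,fy=6,interpolation=cv2.INTER_CUBIC))
cv2.imwrite('pics/g.png',np.hstack(out))
E
```

```text
t 11.35 [ 0.4941 -0.0547  0.2544] F [0.7 0.  0.9] g 0.0384331971917418 0.0
[ 0.52760152 -0.04778085  0.19337655] (array([-0.0005,  0.0015, -0.0001]), array([-0.0014, -0.0009, -0.0011])) (array([-0.0007,  0.0018,  0.1399]), array([-0.0014, -0.0009, -0.0011]))
```

View pics/g.png

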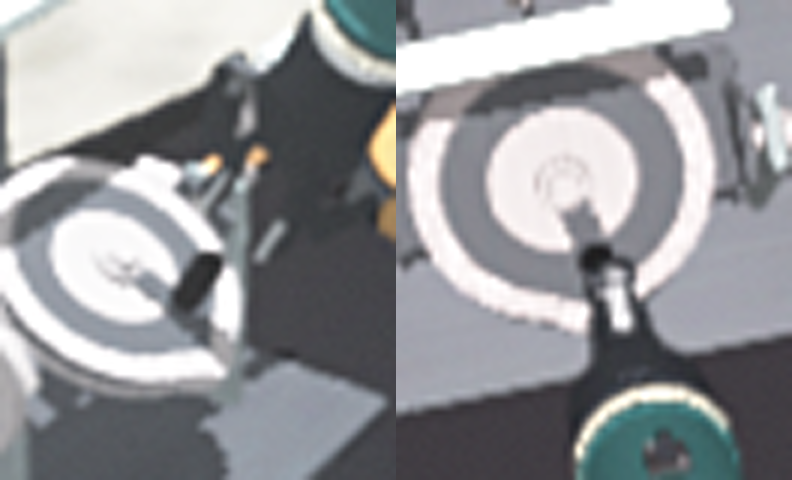

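```bash
python3 - <<'E'
from fit import *
p,Rr=st()
H=S2W(q,wheelpt(.5,3.344,.05,.042))
for c in ['side','top']:
    k=proj(c,H)[0].astype(int)-[33,45]
    for nm,P in [('H',H),('tcp',p),('fingerA',p+.024*Rr[:,1]+.01*Rr[:,2]),('fingerB',p-.024*Rr[:,1]+.01*Rr[:,2])]: print(c,nm,((proj(c,P)[0]-k)*6).round())
E
```

```text
t 11.45 [ 0.4959 -0.0548  0.2566] F [-0.5 -0.4 -0.5] g 0.038367210444406934 0.0
side H [201. 275.]
side tcp [246. 204.]
side fingerA [211. 189.]
side fingerB [267. 240.]
top H [201. 271.]
top tcp [215. 316.]
top fingerA [206. 271.]
top fingerB [220. 347.]
```

Projected finger positions (211,189) and (267,240) match the grey pads in the picture, so the hand is aligned with the handle. Next is descending and gripping.

carry_out(
  rows=[
    {"dp":[0,0.001,0.04],"gripper":0.45,"rotation":[0,0,0]},
    {"dp":[0,0.001,0.08],"gripper":0.45,"rotation":[0,0,0]},
    {"dp":[0,0.001,0.12],"gripper":0.45,"rotation":[0,0,0]},
    {"dp":[0,0.001,0.138],"gripper":0.45,"rotation":[0,0,0]},
    {"dp":[0,0.001,0.138],"gripper":0.45,"rotation":[0,0,0]},
  ],
)

```text
t: 11.95
tcp_pos: [0.5285, -0.047, 0.195]
ee_rot: [[-0.212, 0.857, 0.469], [0.977, 0.186, 0.102], [-0.0, 0.48, -0.877]]
ft_force: [-0.6, 0.2, 0.1]
gripper_width: 0.0383
grasp_force: 0.0
```

```bash
python3 - <<'E'
from fit import *
p,Rr=st()
H=S2W(q,wheelpt(.5,3.344,.05,.042));print(H,cmd(H,RC,p,Rr))
E
```

```text
t 11.95 [ 0.5285 -0.047   0.195 ] F [-0.6  0.2  0.1] g 0.03829506555487145 0.0
[ 0.52760152 -0.04778085  0.19337655] (array([-0.0011, -0.0033,  0.0019]), array([ 0.0004, -0.0006,  0.0012]))
```

carry_out(
  rows=[
    {"dp":[-0.001,-0.003,0],"gripper":0.3,"rotation":[0,0,0]},
    {"dp":[-0.001,-0.003,0],"gripper":0.2,"rotation":[0,0,0]},
    {"dp":[-0.001,-0.003,0],"gripper":0.2,"rotation":[0,0,0]},
    {"dp":[-0.001,-0.003,0],"gripper":0.2,"rotation":[0,0,0]},
    {"dp":[-0.001,-0.003,0],"gripper":0.2,"rotation":[0,0,0]},
  ],
  force=22,
)

```text
t: 12.45
tcp_pos: [0.5279, -0.049, 0.1958]
ee_rot: [[-0.209, 0.856, 0.472], [0.978, 0.184, 0.1], [-0.001, 0.483, -0.876]]
ft_force: [4.1, 3.9, 2.3]
gripper_width: 0.0215
grasp_force: 22.0
```

```bash
python3 - <<'E'
from fit import *
p,Rr=st()
W=S2W(q,[0,0,.18]);d=p-W;v=np.cross(n,u)
print('in wheel frame u,v,n',d@u,d@v,d@n,'w',np.arctan2(d@v,d@u)%(2*np.pi))
E
```

```text
t 12.45 [ 0.5279 -0.049   0.1958] F [4.1 3.9 2.3] g 0.021466940270192626 22.031394839286804
in wheel frame u,v,n -0.047826910408356224 -0.011330082892316663 0.04414264324221836 w 3.3742021933851967
```

```bash
python3 - <<'E'
import numpy as np
a=3.374
for c in range(4):
    print(round(a,3),[[round(.1*(np.sin(a-.1*k)-np.sin(a)),4),round(.1*(np.cos(a-.1*k)-np.cos(a)),4),0] for k in range(1,9)]);a-=.8
E
```

```text
3.374 [[np.float64(0.0098), np.float64(-0.0018), 0], [np.float64(0.0198), np.float64(-0.0026), 0], [np.float64(0.0298), np.float64(-0.0025), 0], [np.float64(0.0397), np.float64(-0.0013), 0], [np.float64(0.0495), np.float64(0.0009), 0], [np.float64(0.059), np.float64(0.004), 0], [np.float64(0.0681), np.float64(0.008), 0], [np.float64(0.0768), np.float64(0.013), 0]]
2.574 [[np.float64(0.0081), np.float64(0.0058), 0], [np.float64(0.0157), np.float64(0.0124), 0], [np.float64(0.0225), np.float64(0.0197), 0], [np.float64(0.0286), np.float64(0.0276), 0], [np.float64(0.0338), np.float64(0.0361), 0], [np.float64(0.0382), np.float64(0.0451), 0], [np.float64(0.0417), np.float64(0.0545), 0], [np.float64(0.0442), np.float64(0.0641), 0]]
1.774 [[np.float64(0.0015), np.float64(0.0099), 0], [np.float64(0.0021), np.float64(0.0199), 0], [np.float64(0.0016), np.float64(0.0298), 0], [np.float64(0.0001), np.float64(0.0397), 0], [np.float64(-0.0023), np.float64(0.0494), 0], [np.float64(-0.0057), np.float64(0.0588), 0], [np.float64(-0.01), np.float64(0.0678), 0], [np.float64(-0.0152), np.float64(0.0764), 0]]
0.974 [[np.float64(-0.006), np.float64(0.008), 0], [np.float64(-0.0128), np.float64(0.0153), 0], [np.float64(-0.0203), np.float64(0.0219), 0], [np.float64(-0.0284), np.float64(0.0278), 0], [np.float64(-0.0371), np.float64(0.0328), 0], [np.float64(-0.0462), np.float64(0.0369), 0], [np.float64(-0.0557), np.float64(0.0401), 0], [np.float64(-0.0654), np.float64(0.0423), 0]]
```

carry_out(
  rows=[
    {"dp":[0.0098,-0.0018,0],"rotation":[0,0,0],"gripper":0.2},
    {"dp":[0.0198,-0.0026,0],"rotation":[0,0,0],"gripper":0.2},
    {"dp":[0.0298,-0.0025,0],"rotation":[0,0,0],"gripper":0.2},
    {"dp":[0.0397,-0.0013,0],"rotation":[0,0,0],"gripper":0.2},
    {"dp":[0.0495,0.0009,0],"rotation":[0,0,0],"gripper":0.2},
    {"dp":[0.059,0.004,0],"rotation":[0,0,0],"gripper":0.2},
    {"dp":[0.0681,0.008,0],"rotation":[0,0,0],"gripper":0.2},
    {"dp":[0.0768,0.013,0],"rotation":[0,0,0],"gripper":0.2},
  ],
)

```text
t: 13.25
tcp_pos: [0.525, -0.0107, 0.1985]
ee_rot: [[-0.209, 0.856, 0.472], [0.978, 0.184, 0.098], [-0.003, 0.482, -0.876]]
ft_force: [-1.3, -4.2, 8.5]
gripper_width: 0.0214
grasp_force: 23.2
```

```bash
cat >> fit.py <<'E'
def wf(p):
    W=S2W(q,[0,0,.18]);d=p-W;v=np.cross(n,u)
    print('u,v,n',(d@u).round(4),(d@v).round(4),(d@n).round(4),'r',np.hypot(d@u,d@v).round(4),'w',round(np.arctan2(d@v,d@u),3))
E
python3 - <<'E'
from fit import *
p,Rr=st();wf(p);print(R.from_matrix(Rr.T@RC).as_rotvec())
E
```

```text
t 13.25 [ 0.525  -0.0107  0.1985] F [-1.3 -4.2  8.5] g 0.021371474876386857 23.184467554092407
u,v,n -0.0419 0.0268 0.044 r 0.0497 w 2.573
[0.00347184 0.00342395 0.00065558]
```

Tracking is right on the circle, so I'll go on.

carry_out(
  rows=[
    {"dp":[0.0081,0.0058,0],"rotation":[0,0,0],"gripper":0.2},
    {"dp":[0.0157,0.0124,0],"rotation":[0,0,0],"gripper":0.2},
    {"dp":[0.0225,0.0197,0],"rotation":[0,0,0],"gripper":0.2},
    {"dp":[0.0286,0.0276,0],"rotation":[0,0,0],"gripper":0.2},
    {"dp":[0.0338,0.0361,0],"rotation":[0,0,0],"gripper":0.2},
    {"dp":[0.0382,0.0451,0],"rotation":[0,0,0],"gripper":0.2},
    {"dp":[0.0417,0.0545,0],"rotation":[0,0,0],"gripper":0.2},
    {"dp":[0.0442,0.0641,0],"rotation":[0,0,0],"gripper":0.2},
  ],
)

```text
t: 14.05
tcp_pos: [0.5465, 0.0171, 0.2135]
ee_rot: [[-0.21, 0.857, 0.47], [0.978, 0.185, 0.099], [-0.002, 0.481, -0.877]]
ft_force: [-8.8, -6.0, 13.8]
gripper_width: 0.0215
grasp_force: 23.0
```

carry_out(
  rows=[
    {"dp":[0.0015,0.0099,0],"rotation":[0,0,0],"gripper":0.2},
    {"dp":[0.0021,0.0199,0],"rotation":[0,0,0],"gripper":0.2},
    {"dp":[0.0016,0.0298,0],"rotation":[0,0,0],"gripper":0.2},
    {"dp":[0.0001,0.0397,0],"rotation":[0,0,0],"gripper":0.2},
    {"dp":[-0.0023,0.0494,0],"rotation":[0,0,0],"gripper":0.2},
    {"dp":[-0.0057,0.0588,0],"rotation":[0,0,0],"gripper":0.2},
    {"dp":[-0.01,0.0678,0],"rotation":[0,0,0],"gripper":0.2},
    {"dp":[-0.0152,0.0764,0],"rotation":[0,0,0],"gripper":0.2},
  ],
)

```text
t: 14.85
tcp_pos: [0.5796, 0.0186, 0.2318]
ee_rot: [[-0.211, 0.858, 0.468], [0.978, 0.184, 0.102], [0.001, 0.479, -0.878]]
ft_force: [-11.4, 3.8, 19.2]
gripper_width: 0.0212
grasp_force: 21.8
```

```bash
python3 - <<'E'
from fit import *
p,Rr=st();wf(p);print(R.from_matrix(Rr.T@RC).as_rotvec())
E
```

```text
t 14.85 [0.5796 0.0186 0.2318] F [-11.4   3.8  19.2] g 0.02117358599850979 21.83697670698166
u,v,n 0.0262 0.0439 0.0447 r 0.0512 w 1.032
[-4.97091415e-05 -1.78652317e-03  3.62697140e-04]
```

carry_out(
  rows=[
    {"dp":[-0.006,0.008,-0.002],"rotation":[0,0,0],"gripper":0.2},
    {"dp":[-0.0128,0.0153,-0.004],"rotation":[0,0,0],"gripper":0.2},
    {"dp":[-0.0203,0.0219,-0.006],"rotation":[0,0,0],"gripper":0.2},
    {"dp":[-0.0284,0.0278,-0.007],"rotation":[0,0,0],"gripper":0.2},
    {"dp":[-0.0371,0.0328,-0.007],"rotation":[0,0,0],"gripper":0.2},
    {"dp":[-0.0462,0.0369,-0.007],"rotation":[0,0,0],"gripper":0.2},
    {"dp":[-0.0557,0.0401,-0.007],"rotation":[0,0,0],"gripper":0.2},
    {"dp":[-0.0637,0.042,-0.007],"rotation":[0,0,0],"gripper":0.2},
  ],
)

```text
t: 15.65
tcp_pos: [0.6057, -0.0092, 0.2443]
ee_rot: [[-0.209, 0.857, 0.471], [0.978, 0.183, 0.102], [0.001, 0.482, -0.876]]
ft_force: [14.6, 7.8, -8.0]
gripper_width: 0.0213
grasp_force: 22.5
```

```bash
python3 - <<'E'
from fit import *
p,Rr=st();wf(p)
A=S2W(q,wheelpt(.5,0,.1,0));out=[]
for c in ['side','top']:
    im=get_image(c);k=proj(c,A)[0].astype(int)-[25,27];print(c,k,[(a.round(1),round(s,2)) for nme in ['high_spot','pointer_tip'] for a,s in det(c,nme)[:1]]);
    for w in [-.2,-.1,0,.1,.2]: print(w,((proj(c,S2W(q,wheelpt(.5,w,.102,0)))[0]-k)*7.5).round())
    print('tip',((proj(c,S2W(q,wheelpt(.5,0,.1045,0)))[0]-k)*7.5).round())
    out.append(cv2.resize(im[k[1]:k[1]+60,k[0]:k[0]+53],None,fx=7.5,fy=7.5,interpolation=cv2.INTER_CUBIC))
cv2.imwrite('pics/i.png',np.hstack(out))
E
```

```text
t 15.65 [ 0.6057 -0.0092  0.2443] F [14.6  7.8 -8. ] g 0.021301471729209206 22.534803450107574
u,v,n 0.0496 0.0112 0.0462 r 0.0508 w 0.223
side [203 148] [(array([227.1, 172.6]), 0.77), (array([223.1, 177.6]), 0.83)]
-0.2 [216. 191.]
-0.1 [202. 196.]
0 [190. 203.]
0.1 [179. 212.]
0.2 [169. 221.]
tip [187. 200.]
top [228 130] [(array([252. , 157.4]), 0.93), (array([254.4, 156.2]), 0.73)]
-0.2 [231. 197.]
-0.1 [209. 199.]
0 [187. 202.]
0.1 [166. 207.]
0.2 [145. 215.]
tip [186. 197.]
```

View pics/i.png

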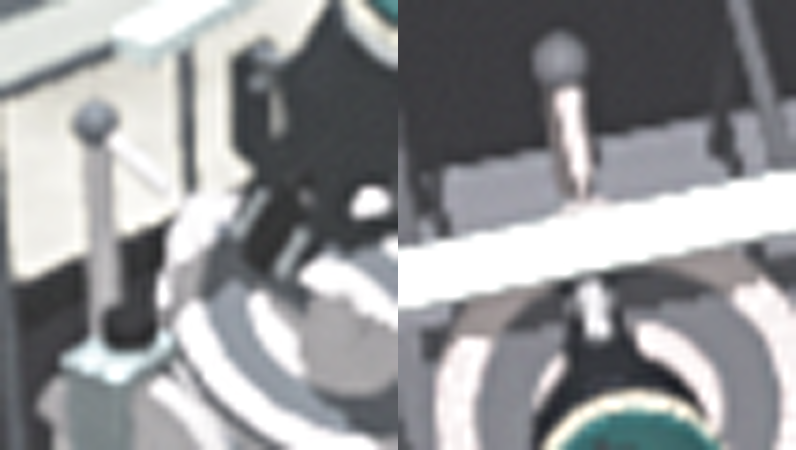

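The picture shows the rim bulge near (187,203) of the top crop, close to the pointer tip. I've now used all 10 views, so the peak angle will be refined numerically.

```bash
cat > cap.py <<'E'
from fit import *
def cap(k=4):
    out={}
    for c in ['top','side']:
        out[c]=np.mean([get_image(c).astype(float) for _ in range(k)],axis=0)
    return out
E
python3 - <<'E'
from cap import *
o=cap();np.savez('cap1.npz',**o)
g=o['top'].mean(2)
print('top rows 150-164, cols 240-268')
for r_ in range(150,165): print(r_,' '.join('%3d'%g[r_,x] for x in range(240,269)))
g=o['side'].mean(2)
print('side rows 166-188, cols 216-240')
for r_ in range(166,190): print(r_,' '.join('%3d'%g[r_,x] for x in range(214,242)))
# initial-picture rim profile
b=cv2.imread('pics/b.png').astype(np.float32).mean(2); f=cv2.imread('pics/f.png')[:,396:].astype(np.float32).mean(2)
for nm,im,c,off,s in [('b',b,q[3],(0,0),1),('f',f,.5,(226,151),6)]:
    al=np.arange(2.7,3.7,.02);prof=[]
    for a in al:
        pts=proj('top',S2W(q,[wheelpt(c,a,rr,.01) for rr in np.linspace(.09,.106,17)]))
        pts=((pts-off)*s).astype(np.float32)
        if s>1: pts+=s/2-.5
        prof.append(cv2.remap(im,pts[:,0],pts[:,1],cv2.INTER_LINEAR).mean())
    prof=np.array(prof);wt=np.clip(prof-np.percentile(prof,40),0,None)
    wt[wt<.2*wt.max()]=0
    print(nm,'peak',al[prof.argmax()],'centroid',(al*wt).sum()/wt.sum(),prof.round()[::3])
E
```

```text
top rows 150-164, cols 240-268
150  64  60  66  79 109 127 133 136 129 122 163 242 249 154  89 149 164 164 162 159 159 159 159 158 158 157 158 161 161
151 127 132 136 137 152 161 166 168 147 123 138 238 251 169  95 145 160 158 157 157 157 158 160 159 160 159 161 162 163
152 161 165 167 165 165 165 164 164 146 123 131 235 252 189 137 154 159 160 160 161 161 160 160 160 160 161 161 161 161
153 165 163 164 164 162 161 162 161 148 126 124 185 233 167 153 161 163 162 161 162 161 161 161 161 162 161 160 157 156
154 161 161 161 161 161 162 161 164 159 131 118 130 211 138 147 161 162 162 162 161 162 161 160 158 156 155 157 165 175
155 161 161 161 162 163 164 164 166 164 140 123 120 186 128 149 161 160 158 157 156 156 156 158 173 174 173 198 247 255
156 162 162 163 162 164 164 164 165 164 156 149 154 184 170 198 186 164 160 172 174 179 195 225 255 255 255 255 255 255
157 163 164 164 164 164 163 163 161 160 162 190 218 222 231 239 233 227 236 255 255 255 255 255 255 255 255 255 255 255
158 163 163 162 160 158 157 158 158 175 201 224 230 248 255 255 255 255 255 255 255 255 255 255 255 255 255 2
[... 3129 characters left out ...]
6 221 167 167 170 135  96  91 120 152 162 161 164 164 141 110  93  91
187  84 156 186 188 156  98  67  66  63 110 254 227 164 164 173 144 103 115 150 161 159 162 217 246 204 149 117  98
188  89 157 176 156 124  84  67  67  63 100 226 198 156 174 226 219 159 145 158 159 157 163 237 255 235 180 154 124
189  88 155 144  93  68  67  68  67  64  83 154 147 159 227 255 254 203 157 157 158 156 159 225 254 248 242 207 157
b peak 3.1800000000000006 centroid 3.1711552838384702 [173. 176. 169. 174. 188. 205. 216. 232. 233. 229. 222. 202. 177. 168.
 168. 175. 176.]
f peak 3.2000000000000006 centroid 3.159427639699154 [163. 172. 163. 162. 179. 192. 203. 205. 212. 209. 197. 184. 166. 163.
 158. 159. 164.]
```

carry_out(
  rows=[
    {"dp":[0,0.002,0.003],"rotation":[0,0,0],"gripper":0.2},
    {"dp":[0,0.003,0.005],"rotation":[0,0,0],"gripper":0.2},
    {"dp":[0,0.003,0.005],"rotation":[0,0,0],"gripper":0.2},
  ],
)

```text
t: 16.65
tcp_pos: [0.6071, -0.0097, 0.2439]
ee_rot: [[-0.21, 0.857, 0.471], [0.978, 0.184, 0.1], [-0.001, 0.482, -0.876]]
ft_force: [-0.6, 0.1, 9.3]
gripper_width: 0.0213
grasp_force: 22.2
```

```bash
cat >> cap.py <<'E'
def meas(k=4):
    o=cap(k);g=o['top'].mean(2)
    # bar edge model: coverage without cap, from clean columns at right/left, slope 0.2 row/col
    cov=np.clip((g[153:161]-161)/85,0,1); H=cov.sum(0)          # bright height in rows 153..160
    x=np.arange(240,270);m=((x<247)|(x>259));A=np.polyfit(x[m&(x<266)],H[240:270][m&(x<266)],1)
    e=H[240:270]-np.polyval(A,x); e[(x<247)|(x>258)]=0
    ptr=np.clip(g[150:156,249:256]-170,0,None);px=[(r_*np.arange(249,256)).sum()/r_.sum() if r_.sum()>20 else np.nan for r_ in ptr]
    print('excess',e[6:20].round(2),'centroid',(e.clip(0)*x).sum()/e.clip(0).sum(),'pointer cols',np.round(px,2));return o
E
python3 - <<'E'
from cap import *
p,Rr=st();wf(p);print('F uvn',np.array(monitor.read_state()['ft_force'])@np.array([u,np.cross(n,u),n]).T);meas()
E
```

```text
t 16.65 [ 0.6071 -0.0097  0.2439] F [-0.6  0.1  9.3] g 0.021292963551250557 22.165396213531494
u,v,n 0.0504 0.0105 0.0452 r 0.0515 w 0.206
F uvn [3.96614682 0.23781213 8.40424156]
excess [0.   0.11 0.31 0.36 0.81 1.28 3.11 1.26 1.23 0.81 0.36 0.2  0.24 0.  ] centroid 252.42173308434982 pointer cols [251.52 251.54 251.72 251.8  252.      nan]
```

The forces are low and the bulge is centred on the pointer, so I'll release and back out along the spindle.

carry_out(
  rows=[
    {"dp":[0,0,0],"rotation":[0,0,0],"gripper":0.3},
    {"dp":[0,0,0],"rotation":[0,0,0],"gripper":0.42},
    {"dp":[0,0,0],"rotation":[0,0,0],"gripper":0.42},
    {"dp":[0,0,0],"rotation":[0,0,0],"gripper":0.42},
    {"dp":[0,0,-0.05],"rotation":[0,0,0],"gripper":0.42},
    {"dp":[0,0,-0.12],"rotation":[0,0,0],"gripper":0.42},
    {"dp":[0,0,-0.2],"rotation":[0,0,0],"gripper":0.42},
    {"dp":[0,0,-0.2],"rotation":[0,0,0],"gripper":0.42},
  ],
)

```text
t: 17.85
tcp_pos: [0.5603, -0.0207, 0.3349]
ee_rot: [[-0.209, 0.855, 0.475], [0.978, 0.185, 0.098], [-0.004, 0.485, -0.875]]
ft_force: [1.5, -0.1, 0.3]
gripper_width: 0.0358
grasp_force: 0.0
```

```bash
python3 - <<'E'
from cap import *
p,Rr=st();wf(p);o=meas(6);np.savez('cap2.npz',**o)
print('high',[(c,a.round(1),round(s,2)) for c in ['side','top'] for nm in ['high_spot','crank_handle','pin_top','lever_grip'] for a,s in det(c,nm)[:1]])
g=o['top'].mean(2)
for r_ in range(155,160): print(r_,' '.join('%3d'%g[r_,x] for x in range(244,262)))
# handle by dark centroid in each view
for c in ['side','top']:
    for w in [.1,.2,.3]: print(c,w,proj(c,S2W(q,wheelpt(.5,w,.05,.041)))[0].round(1))
    gg=o[c].mean(2);k=proj(c,S2W(q,wheelpt(.5,.2,.05,.041)))[0].round().astype(int)
    s=gg[k[1]-12:k[1]+13,k[0]-12:k[0]+13];yy,xx=np.mgrid[-12:13,-12:13];m=s<50;print('dark',m.sum(),k+[xx[m].mean(),yy[m].mean()])
E
```

```text
t 17.85 [ 0.5603 -0.0207  0.3349] F [ 1.5 -0.1  0.3] g 0.03584824971484923 0.0
u,v,n 0.0519 0.0096 0.1481 r 0.0528 w 0.182
excess [0.   0.11 0.32 0.38 0.81 1.47 3.07 1.26 1.42 0.89 0.44 0.2  0.24 0.  ] centroid 252.4616213502637 pointer cols [251.52 251.54 251.72 251.8  252.      nan]
high [('side', array([229. , 172.5]), 0.74), ('side', array([243. , 178.5]), 0.54), ('side', array([217.5, 190.7]), 0.51), ('side', array([276.6, 153.3]), 0.64), ('top', array([252.5, 157.3]), 0.88), ('top', array([256.5, 179.2]), 0.56), ('top', array([208.9, 189.6]), 0.41), ('top', array([315.4, 168.6]), 0.92)]
155 163 163 164 165 165 140 122 120 186 130 150 162 159 158 157 156 156 156
156 163 163 164 165 164 155 150 156 185 183 209 188 166 160 172 174 180 194
157 164 164 163 162 159 162 194 231 227 234 244 235 234 238 255 255 255 255
158 158 158 157 157 175 204 225 236 248 255 255 255 255 255 255 255 255 255
159 173 180 194 219 255 255 255 255 255 255 255 255 255 255 255 255 255 255
side 0.1 [240.9 177.8]
side 0.2 [240.2 178.4]
side 0.3 [239.7 179.1]
dark 0 [nan nan]
top 0.1 [255.3 174.9]
top 0.2 [253.9 175.4]
top 0.3 [252.6 176. ]
dark 15 [252.93333333 173.        ]<stdin>:10: RuntimeWarning: Mean of empty slice.
  ret = ret.dtype.type(ret / rcount)
```

carry_out(
  rows=[
    {"dp":[0,-0.05,-0.08],"rotation":[0,0,0],"gripper":0.42},
    {"dp":[0,-0.1,-0.12],"rotation":[0,0,0],"gripper":0.42},
    {"dp":[0,-0.1,-0.12],"rotation":[0,0,0],"gripper":0.42},
    {"dp":[0,-0.1,-0.12],"rotation":[0,0,0],"gripper":0.42},
  ],
)

```text
t: 19.25
tcp_pos: [0.4887, -0.0356, 0.3593]
ee_rot: [[-0.208, 0.858, 0.47], [0.978, 0.183, 0.099], [-0.001, 0.481, -0.877]]
ft_force: [1.4, -0.7, 0.1]
gripper_width: 0.0355
grasp_force: 0.0
```

```bash
python3 - <<'E'
from cap import *
p,Rr=st();o=meas(4)
print([(c,a.round(1),round(s,2)) for c in ['side','top'] for nm in ['high_spot','pin_top','lever_grip','polish','discs','pad'] for a,s in det(c,nm)[:1]])
# synthetic: visible cap of rim outline above bar's far edge as function of h
def bump(d): s=np.abs(d)*.09; return np.where(s<.03,.006*(1+np.cos(np.pi*s/.03)),0)
e0,e1=proj('top',S2W(q,[[.053,.05,.381],[.053,-.05,.381]]))
for h in [-.04,-.02,0,.02,.04]:
    th=np.linspace(-.6,.6,600);pt=proj('top',S2W(q,[wheelpt(.5,t,.09+bump(t-h),.0) for t in th]))
    ye=e0[1]+(pt[:,0]-e0[0])*(e1[1]-e0[1])/(e1[0]-e0[0]);d=np.clip(ye-pt[:,1],0,None);dx=np.abs(np.gradient(pt[:,0]))
    print(h,'cap centroid',((d*dx*pt[:,0]).sum()/(d*dx).sum()).round(2),'max',d.max().round(2))
E
```

```text
t 19.25 [ 0.4887 -0.0356  0.3593] F [ 1.4 -0.7  0.1] g 0.03549183574481348 0.0
excess [0.   0.1  0.32 0.33 0.78 1.46 3.04 1.23 1.45 0.9  0.46 0.2  0.24 0.  ] centroid 252.50290001203774 pointer cols [251.52 251.54 251.73 251.8  252.      nan]
[('side', array([228.7, 176.4]), 0.84), ('side', array([218.4, 187.3]), 0.37), ('side', array([278.2, 154. ]), 0.86), ('side', array([138. , 272.2]), 0.59), ('side', array([319. , 187.2]), 0.56), ('top', array([250.4, 155.8]), 0.79), ('top', array([213.1, 190.4]), 0.42), ('top', array([316. , 174.6]), 0.63), ('top', array([145.5, 178.3]), 0.59), ('top', array([374.9, 187.2]), 0.82), ('top', array([337. , 248.9]), 0.78)]
-0.04 cap centroid 254.07 max 1.32
-0.02 cap centroid 253.61 max 1.34
0 cap centroid 253.14 max 1.34
0.02 cap centroid 252.68 max 1.34
0.04 cap centroid 252.22 max 1.32
```

```bash
python3 -c "
from bench import r
print(r.close_job())"
```

```text
the job is handed in; nothing more can be done
None
```

I've handed in the job: the cradle is locked at about 0.50 with the pin fully down, the high spot's peak is within about 0.02 rad of the pointer by camera, and the hand is clear with nothing else touched; the verdict was not shown.

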